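# Square up a ballast plate and fit it in the car

### The job

Slide the long steel ballast plate along the black set-up board, without picking it up, into the corner of the two aluminium fences, until its long side is against the far fence (two blocks with a gap) and its end against the long one. Then grip it there, lift it straight up about 60 mm or more, and lay it (do not drop it) flat in the middle of the car's bay, between the two end brackets and in line with them. Do not shift the short ballast plate on the board.

Things in the scene. Friction and masses are not known exactly. Their poses are not given: they have to be found in the camera images.
- long_weight: The long ballast plate: bare steel, 90 x 44 x 12 mm, two dark screw spots near its ends, about 0.3 kg, lying flat on the board, 30 to 75 mm from its place along each of the board's directions and up to 15 degrees askew. Origin at the centre of its underside; y along the 90 mm, x along the 44 mm, z up.
- short_weight: The short ballast plate, a look-alike to be left alone: bare steel, 50 x 44 x 12 mm, near one of the two corners of the board nearest the robot (a steel disc, 44 mm across, 12 mm high, lies near the other). Origin at the centre of its underside, y along the 50 mm.
- seat (a point): The long plate's place in the corner: where the centre of its underside comes to lie on the board (fixed, black, 260 x 260 x 10 mm, middle at x -63, y +55 mm from here). x points to the far fence, y away from the other, z up. Fences 8 mm high, 12 thick, inner faces at x = +22 and y = -45 mm; the far one has a gap for a finger, 50 mm wide, centred on y = 0.
- bay (a point): Centre of the bay's floor in the car, a wheeled chassis fixed to the table: flat, black, 14 mm above the table, 74 mm wide along x, sides open; y along the car, z up. End brackets 10 mm high have inner faces at y = +60 and -60 mm. Motor and servo (50 mm above the table) begin 80 mm from here along y, wheels and towers (63 mm) 108 mm.
Mind the look-alikes: they are no part of the job. What is shaped like the long_weight but green is not meant.

How it is judged (in metres and radians):
On the way, in this order (a step that is already met when the one before it is completed fails the run):
1. the long plate lies flat in the corner: within 10 mm of its place along each direction and within 10 degrees of square (x of long_weight in the frame of seat between -0.01 and 0.01 m and y of long_weight in the frame of seat between -0.01 and 0.01 m and z of long_weight in the frame of seat between -0.005 and 0.005 m and angle between the y axis of long_weight and the y axis of seat, either way round below 0.175 rad), for 0.2 s.
2. it is lifted 40 mm above the board, still within 30 mm of straight above its place (z of long_weight in the frame of seat above 0.04 m and horizontal distance between long_weight and seat below 0.03 m).
At the end, for the whole second after the job is handed in: The long plate lies still and flat on the bay's floor, its centre within 15 mm of the bay's centre both ways, within 11 degrees of the car's length; the short plate is within 20 mm of where it started (x of long_weight in the frame of bay between -0.015 and 0.015 m and y of long_weight in the frame of bay between -0.015 and 0.015 m and z of long_weight in the frame of bay between -0.005 and 0.005 m and angle between the y axis of long_weight and the y axis of bay, either way round below 0.2 rad and angle between long_weight's own z axis and vertical below 0.1 rad and linear speed of long_weight below 0.03 m/s and distance of short_weight from where it was at the start of the episode below 0.02 m); the robot touches nothing.
It fails at once if the long plate is carried low over the board (12 to 35 mm above it) more than 30 mm from its place in the corner: it is to be slid in, and lifted straight up (x of long_weight in the frame of seat between -0.19 and 0.06 m and y of long_weight in the frame of seat between -0.07 and 0.18 m and z of long_weight in the frame of seat between 0.012 and 0.035 m and horizontal distance between long_weight and seat above 0.03 m).
It fails at once if the long plate is dropped (falls freely at over 0.6 m/s, about 20 mm of fall) (linear speed of long_weight above 0.6 m/s and contact force between the fingers and long_weight below 0.01 N).
It fails at once if the short plate is shifted by 20 mm or more (distance of short_weight from where it was at the start of the episode above 0.02 m).
It also fails if it takes over 64 s, if anything falls off the work surface, if the arm or the gripper's body presses on something with over 40 N, if the wrist force passes 120 N, or if a joint passes its speed limit or range.

### The arm

A 6-joint arm with a two-finger parallel gripper is mounted at the origin on the work surface. World frame = base frame: x ahead of the robot, y to its left, z up, the work surface at z = 0. Lengths are in mm, angles in rad, forces in N, time in s.
With the tool pointing down it reaches from about 350 to 875 mm from the base axis. Payload 4.2 kg.
Tool frame: the origin (TCP) lies at the very end of the fingers, on their centre line; the grasp point (between the pads) lies 19 mm behind it (arm.pinch_z is the distance from the TCP to the grasp point, in mm); x points along the fingers, y is the direction in which the jaws open and shut, and the axes are right-handed (so a half turn about x gives the same grasp; the last joint's range is limited). The gripper opens to 85 mm and grips with 20 to 120 N. Pads are 22 mm wide; open, the fingers measure 114 mm over their backs; the gripper's body (76 mm by 85 mm) begins 54 mm behind the grasp point. The pads swing forward as they close: fully open they stand 13 mm farther back than shut.
Start: joints at [-1.062, 0.385, 0.008, 0, -1.194, -0.259], TCP at [154.523, -605.576, 231.312] pointing down, gripper open.
Joint ranges: [-3.14, 3.14], [-1.21, 2.06], [-1.07, 1.41], [-3.16, 2.05], [-2.99, -0.16], [-3.1, 3.1]. Speed limits (rad/s): [2.79, 2.79, 3.14, 3.14, 3.14, 3.14].

### API

Orientations are given as a unit quaternion [x, y, z, w].
In Python, from bench import arm gives the robot as it stands.
- The arm moves only by the tool drive_tool, never from a script. Its argument "motion" is a list of rows, each a list of 4 numbers: the shift along the tool's x, y, z in mm, then the turn about the tool's x in degrees. In form: [[dx, dy, dz, spin], ...]. A call has 1 to 10 rows; each row shifts and turns the commanded pose from where the row before left it, along the tool's axes as they then stand; what a row does not reach is not made up. A row lasts 1/12 s, in which the tool goes at most 41.7 mm and 7.16 degrees, less where a joint would pass 70% of its speed; a pose out of reach is approached as far as the arm can. A call with a gripper value outside its range is refused whole. "grip" is the finger opening in mm, from 0 to 85.4, set as the call begins (left out, the last holds). The fingers move at their own pace and stop on an object; the grip force is fixed at half the most. Time passes only in rows, so rows that do not move let the fingers close. It gives the time, the measured TCP pose, the force and the opening at its end, in the units of the state.
- arm.read_state(): the state, without advancing time (a new reading comes with each control period).
- arm.get_image(name): name is "side" or "top"; returns the picture (420x560x3 uint8, red, green, blue); there is no depth.
- arm.calibration(name): a dict with "K" (3x3 intrinsics, pixels), "eye" and "attitude" of the camera in the world. Camera axes: x right, y up, looking along -z (the intrinsics and any distortion apply to the point x, -y, -z); pixel columns grow to the right and rows downward; lengths in mm; the calibration is good to about 2 mm. A picture is of the moment at which its call begins. calibration takes no time and is no camera call.
- arm.job_done(): hands the job in, once; it reports no verdict.
The state is a dict: "clock": time; "joints": joint angles; "joint_vel": joint speeds; "joint_efforts": joint torques, N m; "position": TCP position; "ee_rot": TCP orientation; "contact_force": force on the tool from outside, world axes, zero at the start; "wrist_torque": the same for the moment, N m; "gripper_width": finger opening in mm.
Only numpy, scipy, OpenCV 4.12 (cv2) and the standard library are available. Lean on these libraries where they do the work, as an engineer would, in place of code of your own. Each camera call takes 0.05 s, during which the arm holds its last target. There are 200 camera calls.

## Working session

There is one attempt and no reset: what is moved stays moved. The work goes in short steps, Python scripts to look and compute and a tool call to move; the robot and the scene stay as the last step left them, time stands still between calls to the robot, and variables do not carry over. Pictures are saved under pics/ and viewed, about 8 in all and at most 12, crops included, and the job is handed in when it is done.

Besides the shell and the picture viewer there is one more tool, called after "Call:" by a JSON object that holds its "name" and its "arguments". drive_tool: Moves the arm, as the interface text tells. Its arguments: {"type":"object","properties":{"motion":{"type":"array"},"grip":{"type":"number"}},"required":["motion"]}

```bash
ls; mkdir -p pics
python3 - <<'E'
from bench import arm
import cv2,numpy as np
for n in("top","side"):
    im=arm.get_image(n); cv2.imwrite(f"pics/{n}0.png",im[:,:,::-1])
    c=arm.calibration(n); print(n,c)
print(arm.read_state())
E
```

```text
pics
top {'K': array([[495.13947723,   0.        , 281.8186616 ],
       [  0.        , 495.13947723, 206.74401156],
       [  0.        ,   0.        ,   1.        ]]), 'eye': array([ 264.05225837,   83.8115277 , 1369.43259209]), 'attitude': array([ 0.07855022, -0.07792697, -0.70115795,  0.70436836])}
side {'K': array([[434.08278012,   0.        , 278.10565814],
       [  0.        , 434.08278012, 210.35003454],
       [  0.        ,   0.        ,   1.        ]]), 'eye': array([ -2.44754947, 615.3794553 , 628.75226198]), 'attitude': array([-0.16916378,  0.42038351,  0.82544196, -0.3366109 ])}
{'clock': 0.1, 'joints': array([-1.06236868e+00,  3.85489555e-01,  6.75084642e-03, -4.43216554e-04,
       -1.19397031e+00, -2.58607780e-01]), 'joint_vel': array([-0.00082452, -0.0006545 ,  0.00216895,  0.00052142,  0.00013065,
        0.000759  ]), 'joint_efforts': array([-5.47508043e-04, -3.93318951e+01,  1.88929385e+01,  4.19792712e+00,
       -2.57897758e-03,  3.30321456e-06]), 'position': array([ 154.4145447 , -605.08926448,  230.31920614]), 'ee_rot': array([-0.08735615,  0.70172247,  0.08871938,  0.70148653]), 'contact_force': array([0.67799643, 0.14796342, 0.42766248]), 'wrist_torque': array([-0.0698202 ,  0.02192299,  0.02899535]), 'gripper_width': 85.68284155555612}
```

View pics/top0.png

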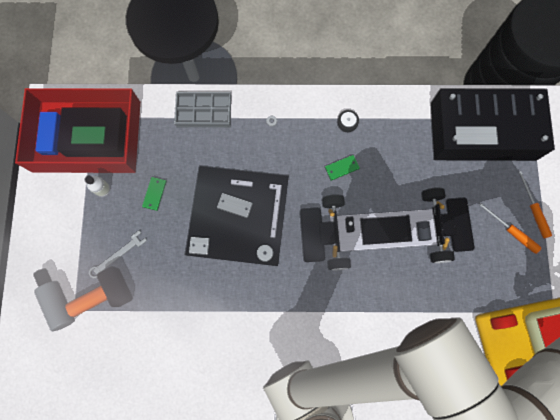

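View pics/side0.png

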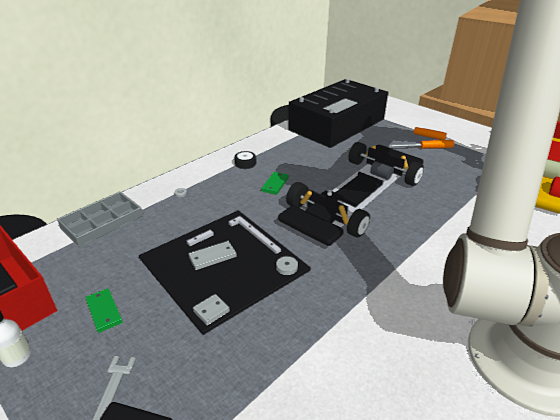

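The top view shows the board at (237,215) with its long fence at (275,210) and a far fence block at (242,183), so the corner is upper right. The candidates are:
- Steel plate at (235,205), about 34 px long (90 mm). This fits the long plate.
- Small plate at (199,245), the short one.
- Disc at (264,253).
- Green plates at (154,193) and (341,167), not meant.

The car bay is at (386,230). Next I'll make an enlarged, rectified crop.

```bash
cat > h.py <<'E'
import numpy as np,cv2
from scipy.spatial.transform import Rotation as R
from bench import arm
def cam(n):
    c=arm.calibration(n); A=R.from_quat(c["attitude"]).as_matrix()@np.diag([1,-1,-1])
    return c["K"],A.T,-A.T@c["eye"]          # world->cv camera
def proj(n,P):
    K,r,t=cam(n); q=(K@(r@np.atleast_2d(P).T+t[:,None])).T; return q[:,:2]/q[:,2:]
def back(n,px,z):
    K,r,t=cam(n); d=(r.T@np.linalg.inv(K)@np.c_[np.atleast_2d(px),np.ones(len(np.atleast_2d(px)))].T).T
    e=-r.T@t; return e+d*((z-e[2])/d[:,2])[:,None]
def rect(n,im,z,x1,y1,w,h,s):
    "world-plane picture: up=+x, left=+y; pixel (u,v)-> x=x1-v/s, y=y1-u/s"
    W=np.float32([[x1,y1,z],[x1,y1-w,z],[x1-h,y1-w,z],[x1-h,y1,z]])
    H=cv2.getPerspectiveTransform(proj(n,W).astype(np.float32),np.float32([[0,0],[w*s,0],[w*s,h*s],[0,h*s]]))
    return cv2.warpPerspective(im,H,(int(w*s),int(h*s)),flags=cv2.INTER_CUBIC)
E
python3 - <<'E'
from h import *
print(back("top",[[235,205],[199,246],[264,253],[386,230],[197,166],[289,176],[277,265],[186,253]],[10,]*1 and 10).round())
im=cv2.imread("pics/top0.png")
c=back("top",[[237,215]],10)[0]; b=back("top",[[386,230]],14)[0]
print(c,b)
A=rect("top",im,10,c[0]+150,c[1]+150,300,300,2); cv2.imwrite("pics/A.png",A)
B=rect("top",im,14,b[0]+100,b[1]+200,400,200,2); cv2.imwrite("pics/B.png",B)
E
```

```text
[[ 575.  218.   10.]
 [ 458.  314.   10.]
 [ 440.  134.   10.]
 [ 505. -205.   10.]
 [ 689.  330.   10.]
 [ 661.   66.   10.]
 [ 407.   98.   10.]
 [ 439.  349.   10.]]
[546.23827106 211.2942944   10.        ] [ 504.75339046 -203.8414152    14.        ]
```

View pics/A.png

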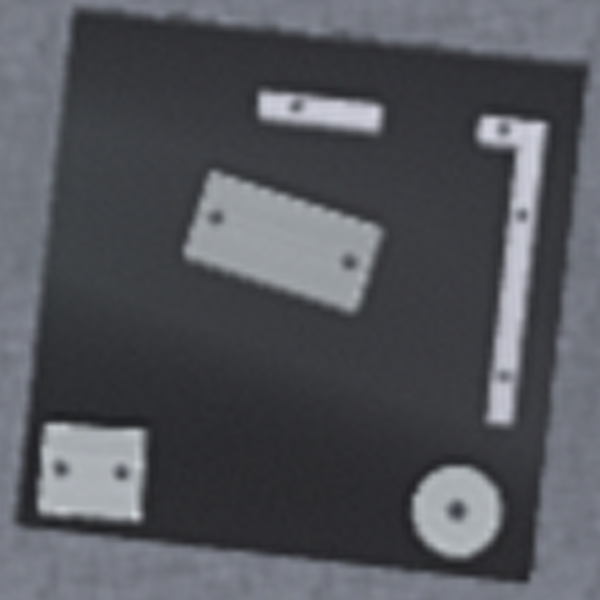

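View pics/B.png

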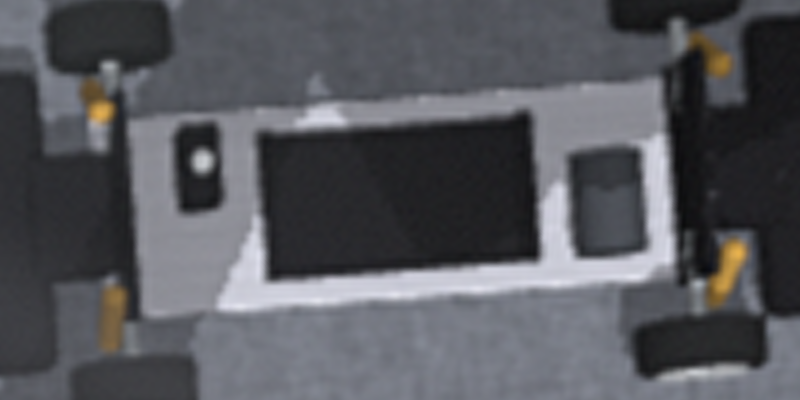

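The crop confirms the long plate: A px centre (284,242), 90 mm long with two screw spots. The fence gap is between px 382 and 478. In B the bay's black floor is centred at (399,195). Next I work out the frames and moves.

```bash
cat >> h.py <<'E'
SEAT=(np.array([605.4,148.3]),-6.25); BAY=(np.array([506.3,-202.5]),4.0); PLATE=(np.array([573,218.5]),-18.2)
def go(xy,z,yaw):
    "tool-frame shift and spin from now to TCP at xy,z with jaws along yaw (mod 180)"
    s=arm.read_state(); M=R.from_quat(s["ee_rot"]).as_matrix()
    y=np.degrees(np.arctan2(M[1,1],M[0,1])); d=(yaw-y+90)%180-90
    print("pos",s["position"].round(1),"jaw yaw",round(y,1),"down",M[:,0].round(3),"shift",(M.T@(np.r_[xy,z]-s["position"])).round(1),"spin",round(-d,1),"F",s["contact_force"].round(1),"w",round(s["gripper_width"],1),"t",s["clock"])
E
python3 -c "
from h import *
for f in (SEAT,PLATE): print(proj('side',[[*f[0],22]]))
for f in (PLATE,SEAT,BAY): go(f[0],120,f[1])"
```

```text
[[228.18350544 229.45720986]]
[[212.67046265 251.11485991]]
pos [ 154.4 -605.1  230.3] jaw yaw 104.3 down [-0.001  0.002 -1.   ] shift [111.6 694.4 609.1] spin -57.5 F [0.7 0.1 0.4] w 85.7 t 0.1
pos [ 154.4 -605.1  230.3] jaw yaw 104.3 down [-0.001  0.002 -1.   ] shift [111.5 618.4 623.2] spin -69.4 F [0.7 0.1 0.4] w 85.7 t 0.1
pos [ 154.4 -605.1  230.3] jaw yaw 104.3 down [-0.001  0.002 -1.   ] shift [110.9 303.  440.5] spin -79.7 F [0.7 0.1 0.4] w 85.7 t 0.1
```

Call:
{"name": "drive_tool", "arguments": {"motion": [[0,0,0,-7],[0,0,0,-7],[0,0,0,-7],[0,0,0,-7],[0,0,0,-7],[0,0,0,-7],[0,0,0,-7],[0,0,0,-7],[0,0,0,-1.5]], "grip": 62}}

```text
clock: 0.85
position: [154.4, -605.3, 230.6]
ee_rot: [-0.416, 0.572, 0.416, 0.572]
contact_force: [-0.8, 0.3, 0.8]
gripper_width: 62.2
```

```bash
python3 -c "
from h import *
go(PLATE[0],120,PLATE[1])"
```

```text
pos [ 154.4 -605.3  230.6] jaw yaw 162.1 down [-0.     0.001 -1.   ] shift [ 111.5 -144.7  912.5] spin 0.3 F [-0.8  0.3  0.8] w 62.2 t 0.85
```

Call:
{"name": "drive_tool", "arguments": {"motion": [[0,-5.5,35,0],[0,-5.5,35,0],[0,-5.5,35,0],[0,-5.5,35,0],[0,-5.5,35,0],[0,-5.5,35,0],[0,-5.5,35,0],[0,-5.5,35,0],[0,-5.5,35,0],[0,-5.5,35,0]]}}

```text
clock: 1.68
position: [316.1, -288.5, 231.1]
ee_rot: [-0.414, 0.573, 0.415, 0.573]
contact_force: [0.8, 0.9, 0.7]
gripper_width: 61.8
```

Call:
{"name": "drive_tool", "arguments": {"motion": [[0,-5.5,35,0],[0,-5.5,35,0],[0,-5.5,35,0],[0,-5.5,35,0],[0,-5.5,35,0],[0,-5.5,35,0],[0,-5.5,35,0],[0,-5.5,35,0],[0,-5.5,35,0],[0,-5.5,35,0]]}}

```text
clock: 2.52
position: [477.6, 26.9, 231.1]
ee_rot: [-0.415, 0.573, 0.415, 0.573]
contact_force: [0.6, -0.7, -0.8]
gripper_width: 61.7
```

```bash
python3 -c "
from h import *
go(PLATE[0],60,PLATE[1])"
```

```text
pos [477.6  26.9 231.1] jaw yaw 161.8 down [-0. -0. -1.] shift [171.1 -31.  211.8] spin 0.0 F [ 0.6 -0.7 -0.8] w 61.7 t 2.5167
```

Call:
{"name": "drive_tool", "arguments": {"motion": [[0,-4.5,30,0],[0,-4.5,30,0],[0,-4.5,30,0],[15,-4.5,30,0],[25,-4.5,30,0],[30,-4.5,30,0],[30,-4,30,0],[30,0,2,0],[30,0,0,0],[10,0,0,0]]}}

```text
clock: 3.35
position: [569.4, 214.5, 57.0]
ee_rot: [-0.414, 0.576, 0.415, 0.569]
contact_force: [-0.6, -1.0, -1.7]
gripper_width: 62.3
```

```bash
python3 -c "
from h import *
go(PLATE[0],13,PLATE[1])
im=arm.get_image('side')[:,:,::-1]; cv2.imwrite('pics/s1.png',cv2.resize(im[160:340,120:340],None,fx=3,fy=3,interpolation=cv2.INTER_CUBIC))"
```

```text
pos [569.4 214.5  57. ] jaw yaw 161.8 down [-0.009 -0.005 -1.   ] shift [44.  -2.5  5.3] spin -0.0 F [-0.6 -1.  -1.7] w 62.3 t 3.35
```

View pics/s1.png

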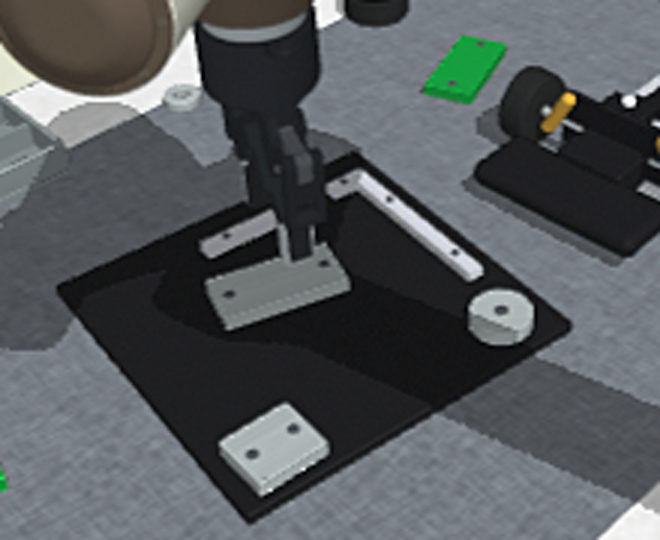

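The fingers hang above the plate at crop px (298,250), straddling it, and the short plate and disc are clear. Descending.

Call:
{"name": "drive_tool", "arguments": {"motion": [[0,-2,4,0],[0,0,0,0],[12,0,0,0],[12,0,0,0],[8,0,0,0],[0,0,0,0],[0,0,0,0]]}}

```text
clock: 3.98
position: [575.7, 218.6, 30.8]
ee_rot: [-0.415, 0.573, 0.415, 0.573]
contact_force: [-0.1, 0.7, -0.6]
gripper_width: 62.1
```

```bash
python3 -c "
from h import *
go(PLATE[0],13,PLATE[1])"
```

```text
pos [575.7 218.6  30.8] jaw yaw 161.8 down [-0. -0. -1.] shift [17.8  2.6 -1. ] spin 0.0 F [-0.1  0.7 -0.6] w 62.1 t 3.9833
```

Call:
{"name": "drive_tool", "arguments": {"motion": [[6,2,0,0],[6,0,0,0],[5,0,0,0],[0,0,0,0],[0,0,0,0]]}}

```text
clock: 4.4
position: [573.6, 219.3, 13.2]
ee_rot: [-0.415, 0.573, 0.415, 0.572]
contact_force: [0.3, -0.1, -0.3]
gripper_width: 62.2
```

Call:
{"name": "drive_tool", "arguments": {"motion": [[0,0,0,0],[0,0,0,0],[0,0,0,0],[0,0,0,0],[0,0,0,0],[0,0,0,0]], "grip": 35}}

```text
clock: 4.9
position: [573.9, 219.6, 14.3]
ee_rot: [-0.415, 0.572, 0.415, 0.573]
contact_force: [-2.5, 0.9, 5.8]
gripper_width: 41.5
```

```bash
python3 -c "
from h import *
go(SEAT[0],13,SEAT[1])
im=arm.get_image('side')[:,:,::-1]; cv2.imwrite('pics/s2.png',cv2.resize(im[160:340,120:340],None,fx=3,fy=3,interpolation=cv2.INTER_CUBIC))"
```

```text
pos [573.9 219.6  14.3] jaw yaw 161.8 down [ 0.001  0.    -1.   ] shift [  1.3 -52.2 -57.9] spin -11.9 F [-2.5  0.9  5.8] w 41.5 t 4.9
```

View pics/s2.png

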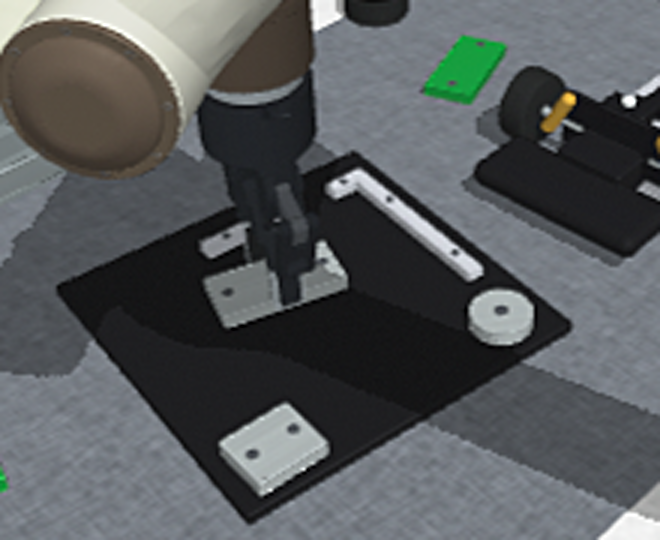

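The fingers straddle the plate's middle, and the near finger is at its front face (290,295). The opening of 41.5 is a little under 44, so I'll let it settle and check.

Call:
{"name": "drive_tool", "arguments": {"motion": [[0,0,0,0],[0,0,0,0],[0,0,0,0]]}}

```text
clock: 5.2
position: [573.9, 219.6, 14.3]
ee_rot: [-0.415, 0.572, 0.415, 0.573]
contact_force: [-1.9, 0.7, 5.7]
gripper_width: 41.8
```

Call:
{"name": "drive_tool", "arguments": {"motion": [[-0.5,0,0,-4],[0,0,0,-4],[0,0,0,-4],[0,0,-8,0],[0,0,-10,0],[0,0,-10,0],[0,0,-10,0],[0,0,-10,0],[0,0,-6,0],[0,0,0,0]]}}

```text
clock: 6.03
position: [567.5, 163.3, 14.3]
ee_rot: [-0.472, 0.527, 0.472, 0.526]
contact_force: [-0.2, -3.3, 2.5]
gripper_width: 42.2
```

```bash
python3 -c "
from h import *
go(SEAT[0],13,SEAT[1])"
```

```text
pos [567.5 163.3  14.3] jaw yaw 173.7 down [-0.001 -0.001 -1.   ] shift [  1.3 -39.3 -10.8] spin -0.0 F [-0.2 -3.3  2.5] w 42.2 t 6.0333
```

Call:
{"name": "drive_tool", "arguments": {"motion": [[0,0,-3,0],[0,0,-3,0],[0,-6,0,0],[0,-8,0,0],[0,-8,0,0],[0,-6,0,0],[0,-4,0,0],[0,-2,0,0],[0,0,0,0]]}}

```text
clock: 6.78
position: [598.5, 154.9, 14.3]
ee_rot: [-0.471, 0.529, 0.473, 0.524]
contact_force: [-7.4, 0.1, 9.6]
gripper_width: 41.9
```

```bash
python3 -c "
from h import *
go(SEAT[0],13,SEAT[1])
im=arm.get_image('side')[:,:,::-1]; cv2.imwrite('pics/s3.png',cv2.resize(im[180:300,140:340],None,fx=4,fy=4,interpolation=cv2.INTER_CUBIC))"
```

```text
pos [598.5 154.9  14.3] jaw yaw 173.8 down [-0.007 -0.003 -1.   ] shift [ 1.3 -7.6 -5.8] spin 0.1 F [-7.4  0.1  9.6] w 41.9 t 6.7833
```

View pics/s3.png

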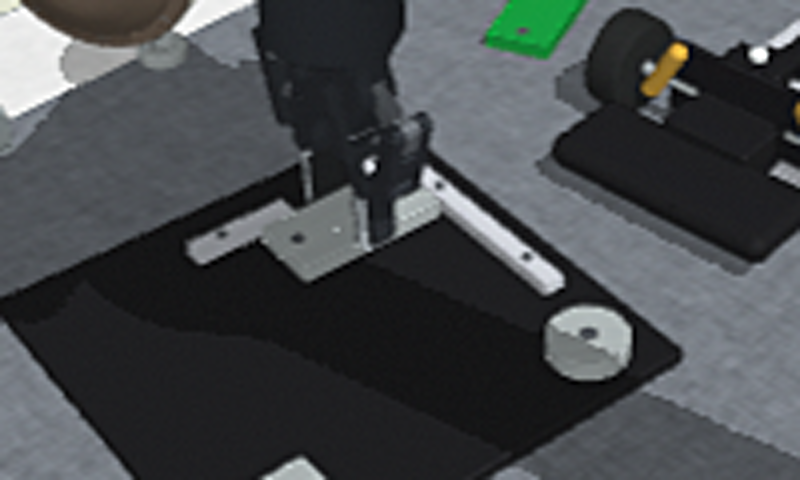

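The plate is almost at the far fence, with small gaps left at both fences (plate corner (262,240), right end (440,205)). I'll finish in small steps, watching the force.

Call:
{"name": "drive_tool", "arguments": {"motion": [[0,-2,0,0],[0,-2,0,0],[0,0,0,0],[0,0,0,0]]}}

```text
clock: 7.17
position: [602.1, 154.5, 14.3]
ee_rot: [-0.471, 0.529, 0.473, 0.524]
contact_force: [-6.7, -0.2, 8.4]
gripper_width: 41.7
```

Call:
{"name": "drive_tool", "arguments": {"motion": [[0,0,-2,0],[0,0,-2,0],[0,0,0,0],[0,0,0,0]]}}

```text
clock: 7.5
position: [603.4, 152.8, 14.3]
ee_rot: [-0.472, 0.527, 0.473, 0.526]
contact_force: [-4.9, 5.1, 6.0]
gripper_width: 41.5
```

```bash
python3 -c "
from h import *
go(SEAT[0],13,SEAT[1])"
```

```text
pos [603.4 152.8  14.3] jaw yaw 173.8 down [-0.002  0.001 -1.   ] shift [ 1.3 -2.5 -4.3] spin 0.1 F [-4.9  5.1  6. ] w 41.5 t 7.5
```

Call:
{"name": "drive_tool", "arguments": {"motion": [[0,-2,-1,0],[0,-2,0,0],[0,0,0,0],[0,0,0,0]]}}

```text
clock: 7.83
position: [603.5, 152.6, 14.4]
ee_rot: [-0.47, 0.529, 0.474, 0.524]
contact_force: [-15.3, 12.9, 12.8]
gripper_width: 41.7
```

```bash
python3 -c "
from h import *
go(SEAT[0],13,SEAT[1])"
```

```text
pos [603.5 152.6  14.4] jaw yaw 173.8 down [-0.009  0.001 -1.   ] shift [ 1.4 -2.3 -4.1] spin 0.0 F [-15.3  12.9  12.8] w 41.7 t 7.8333
```

Both contacts are felt (Fx -15, Fy +13). One look to confirm before the lift.

```bash
python3 -c "
from h import *
im=arm.get_image('side')[:,:,::-1]; cv2.imwrite('pics/s4.png',cv2.resize(im[200:260,170:300],None,fx=6,fy=6,interpolation=cv2.INTER_CUBIC))
a=np.radians(SEAT[1]);e=np.array([[np.cos(a),np.sin(a)],[-np.sin(a),np.cos(a)]])
P=[[*(SEAT[0]+np.array(c)@e),22] for c in [(-22,45),(-22,-45),(22,45),(22,-45)]]
print(((proj('side',P)-[170,200])*6).round())"
```

```text
[[279. 256.]
 [482. 158.]
 [214. 196.]
 [414. 103.]]
```

View pics/s4.png

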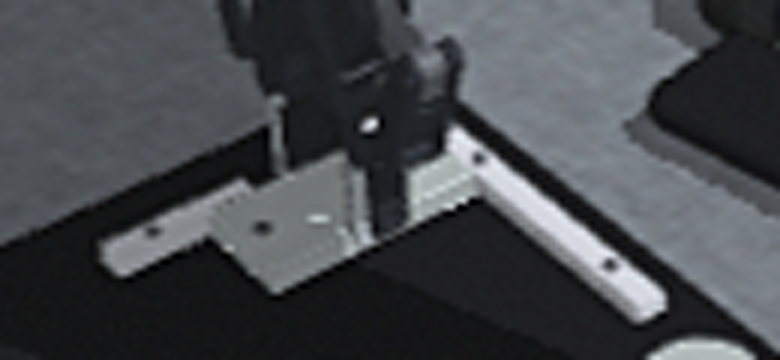

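The plate's long side is against the far fence and its end against the long fence, with corners within about 2 mm of the predicted (279,256) and (214,196). I'll relax the push, then lift.

Call:
{"name": "drive_tool", "arguments": {"motion": [[0,1.5,1,0],[0,0,0,0],[-5,0,0,0],[-10,0,0,0],[-15,0,0,0],[-15,0,0,0],[-15,0,0,0],[-15,0,0,0],[-15,0,0,0],[0,0,0,0]]}}

```text
clock: 8.72
position: [609.0, 151.5, 107.2]
ee_rot: [-0.473, 0.525, 0.472, 0.528]
contact_force: [0.2, -1.0, -2.2]
gripper_width: 42.0
```

```bash
python3 -c "
from h import *
go(SEAT[0],13,SEAT[1])
go(BAY[0],104,BAY[1])"
```

```text
pos [609.  151.5 107.2] jaw yaw 173.8 down [ 0.005  0.001 -1.   ] shift [94.2  3.6 -3.7] spin 0.1 F [ 0.2 -1.  -2.2] w 42.0 t 8.7167
pos [609.  151.5 107.2] jaw yaw 173.8 down [ 0.005  0.001 -1.   ] shift [   2.2   64.1 -363. ] spin -10.2 F [ 0.2 -1.  -2.2] w 42.0 t 8.7167
```

Call:
{"name": "drive_tool", "arguments": {"motion": [[0,0,0,-5],[0,0,0,-5],[0,5,-15,0],[0,10,-28,0],[0,10,-28,0],[0,10,-28,0],[0,10,-28,0],[0,10,-28,0],[0,10,-28,0],[0,10,-28,0]]}}

```text
clock: 9.55
position: [544.6, -66.2, 103.2]
ee_rot: [-0.515, 0.484, 0.517, 0.483]
contact_force: [-0.3, -0.5, -2.6]
gripper_width: 41.9
```

Call:
{"name": "drive_tool", "arguments": {"motion": [[0,10,-28,0],[0,10,-28,0],[0,10,-28,0],[0,10,-20,0],[0,8,-12,0],[0,4,-5,0],[0,0,0,0],[0,0,0,0]]}}

```text
clock: 10.22
position: [502.4, -188.0, 104.0]
ee_rot: [-0.516, 0.483, 0.516, 0.483]
contact_force: [1.0, 0.5, -2.4]
gripper_width: 42.0
```

```bash
python3 -c "
from h import *
go(BAY[0],60,BAY[1])
im=arm.get_image('top')[:,:,::-1]; t=rect('top',im,14,BAY[0][0]+75,BAY[0][1]+100,200,150,2)
im=arm.get_image('side')[:,:,::-1]; s=cv2.resize(im[140:280,260:460],(400,300),interpolation=cv2.INTER_CUBIC)
cv2.imwrite('pics/b1.png',np.hstack([t,s]))"
```

```text
pos [ 502.4 -188.   104. ] jaw yaw -176.2 down [-0.  0. -1.] shift [ 44.   -2.9 -14.7] spin -0.2 F [ 1.   0.5 -2.4] w 42.0 t 10.2167
```

View pics/b1.png

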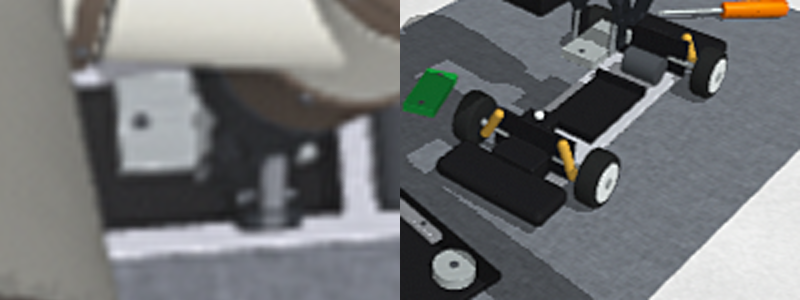

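The plate's left end at u=118, corrected for height, puts its centre at (502.7, -188.8), which matches the TCP. Shifting to the bay's centre and descending.

Call:
{"name": "drive_tool", "arguments": {"motion": [[0,-1.5,-7,0],[0,-1.5,-7.5,0],[0,0,0,0],[10,0,0,0],[15,0,0,0],[15,0,0,0],[10,0,0,0],[5,0,0,0],[0,0,0,0],[0,0,0,0]]}}

```text
clock: 11.15
position: [506.7, -202.6, 49.1]
ee_rot: [0.516, -0.483, -0.516, -0.483]
contact_force: [-0.2, -0.3, -2.5]
gripper_width: 41.6
```

```bash
python3 -c "
from h import *
go(BAY[0],18.4,BAY[1])
im=arm.get_image('side')[:,:,::-1]; s=cv2.resize(im[150:240,310:430],None,fx=6,fy=6,interpolation=cv2.INTER_CUBIC)
cv2.imwrite('pics/b2.png',s)"
```

```text
pos [ 506.7 -202.6   49.1] jaw yaw -176.2 down [-0. -0. -1.] shift [30.7  0.4  0.2] spin -0.2 F [-0.2 -0.3 -2.5] w 41.6 t 11.15
```

View pics/b2.png

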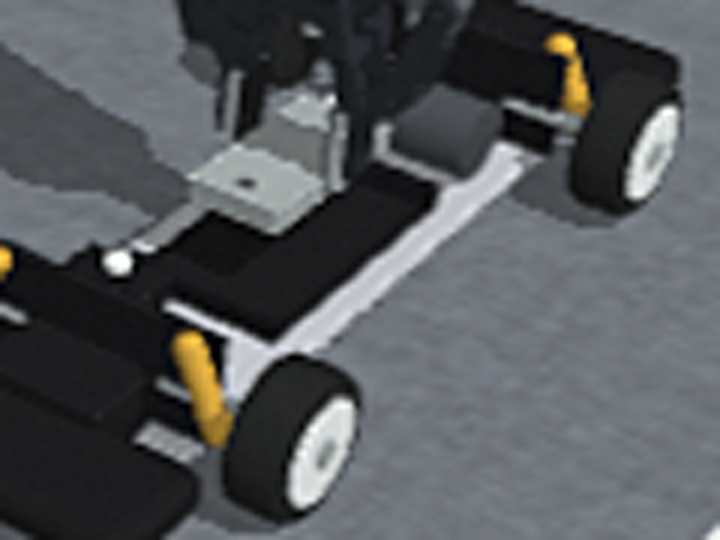

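The plate hangs level above the bay, in line with the car, with its near end (280,225) clear of the bracket at (270,330). Lowering.

Call:
{"name": "drive_tool", "arguments": {"motion": [[6,0,0,0],[6,0,0,0],[6,0,0,0],[5,0,0,0],[3,0,0,0],[2,0,0,0],[1,0,0,0],[0,0,0,0],[0,0,0,0]]}}

```text
clock: 11.95
position: [506.6, -202.6, 20.3]
ee_rot: [0.516, -0.483, -0.516, -0.483]
contact_force: [-0.2, -0.2, -2.8]
gripper_width: 41.5
```

Call:
{"name": "drive_tool", "arguments": {"motion": [[1,0,0,0],[1,0,0,0],[0,0,0,0],[0,0,0,0]]}}

```text
clock: 12.28
position: [506.7, -202.6, 18.4]
ee_rot: [0.517, -0.483, -0.516, -0.483]
contact_force: [-0.6, 0.2, -2.9]
gripper_width: 41.5
```

Call:
{"name": "drive_tool", "arguments": {"motion": [[0.7,0,0,0],[0.7,0,0,0],[0,0,0,0],[0,0,0,0]]}}

```text
clock: 12.62
position: [506.7, -202.6, 18.3]
ee_rot: [0.517, -0.483, -0.516, -0.483]
contact_force: [-2.8, 1.5, 6.5]
gripper_width: 41.7
```

Call:
{"name": "drive_tool", "arguments": {"motion": [[0.7,0,0,0],[0.5,0,0,0],[0,0,0,0],[0,0,0,0]]}}

```text
clock: 12.95
position: [506.7, -202.6, 18.2]
ee_rot: [0.517, -0.483, -0.516, -0.483]
contact_force: [-5.1, 2.9, 14.7]
gripper_width: 42.0
```

Contact is felt. Easing off the push and opening.

Call:
{"name": "drive_tool", "arguments": {"motion": [[-1.5,0,0,0],[0,0,0,0]]}}

```text
clock: 13.12
position: [506.8, -202.6, 18.3]
ee_rot: [0.517, -0.483, -0.516, -0.483]
contact_force: [-1.6, 2.5, 6.7]
gripper_width: 41.6
```

Call:
{"name": "drive_tool", "arguments": {"motion": [[0,0,0,0],[0,0,0,0],[0,0,0,0],[0,0,0,0],[0,0,0,0],[0,0,0,0]], "grip": 62}}

```text
clock: 13.62
position: [506.5, -202.6, 16.9]
ee_rot: [-0.516, 0.483, 0.516, 0.483]
contact_force: [0.7, -0.3, -0.2]
gripper_width: 61.9
```

Call:
{"name": "drive_tool", "arguments": {"motion": [[-5,0,0,0],[-10,0,0,0],[-20,0,0,0],[-25,0,0,0],[-25,0,0,0],[-25,0,0,0],[-25,0,0,0],[-25,0,0,0],[0,0,0,0],[0,0,0,0]]}}

```text
clock: 14.45
position: [507.4, -202.7, 179.8]
ee_rot: [0.518, -0.482, -0.515, -0.484]
contact_force: [-0.3, 0.1, -0.3]
gripper_width: 61.7
```

Call:
{"name": "drive_tool", "arguments": {"motion": [[0,0,30,0],[0,0,35,0],[0,0,35,0],[0,0,35,0],[0,0,35,0],[0,0,35,0],[0,0,35,0],[0,0,30,0],[0,0,0,0],[0,0,0,0]]}}

```text
clock: 15.28
position: [487.7, 68.0, 176.4]
ee_rot: [-0.517, 0.483, 0.517, 0.482]
contact_force: [-0.0, -0.1, 0.0]
gripper_width: 62.1
```

```bash
python3 -c "
from h import *
go(BAY[0],60,BAY[1])
im=arm.get_image('top')[:,:,::-1]; t=rect('top',im,14,BAY[0][0]+75,BAY[0][1]+100,200,150,4)
cv2.imwrite('pics/f1.png',t)"
```

```text
pos [487.7  68.  176.4] jaw yaw -176.0 down [-0.002 -0.001 -1.   ] shift [ 116.5    0.  -271.1] spin -0.0 F [-0.  -0.1  0. ] w 62.1 t 15.2833
```

View pics/f1.png

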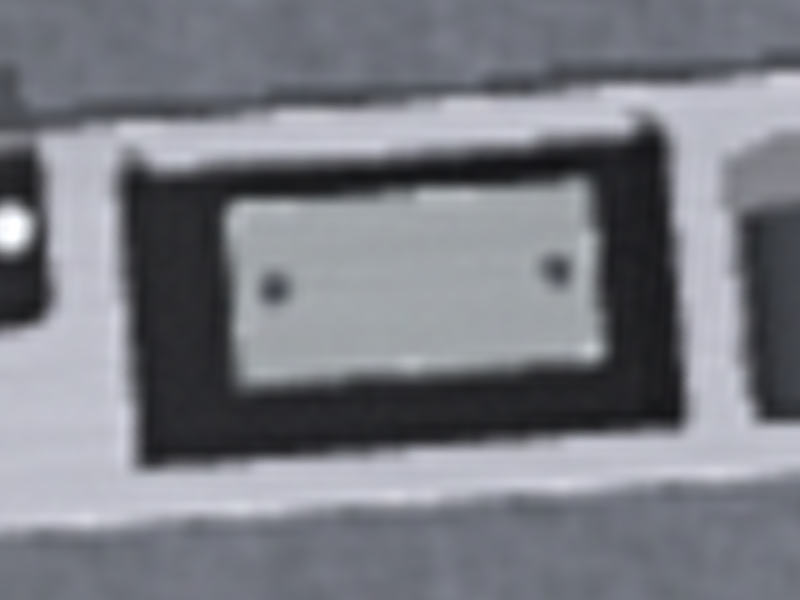

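The plate is centred at (416,282). Corrected for height that is about (406,290), against the bay centre at (403,297), so it is off by about 2 mm. It lies flat, in line within 1°, and the robot is clear. Handing in.

```bash
python3 -c "
from h import *
a=cv2.imread('pics/top0.png')[225:265,180:215].astype(int); b=arm.get_image('top')[225:265,180:215,::-1].astype(int)
print('short plate diff',abs(a-b).mean())
print(arm.job_done())"
```

```text
short plate diff 72.2852380952381
the job is handed in; nothing more can be done
None
```

I slid the long plate along the board, gripped, into the fence corner and lifted it straight up about 90 mm. I then laid it in the car's bay and handed the job in at about 15 s. No verdict was reported.

- **Corner:** before the lift I felt contact on both fences (about 15 N and 13 N). The picture showed the plate within about 2 mm of its place.
- **Bay:** the last top view shows the plate flat, about 2 mm from the bay's centre and in line with the car within about 1°. The gripper was open and well clear, with about 0 N on the tool.
- **Check that disagreed:** my final before/after comparison of the short plate's image patch gave a large difference (72 grey levels). The arm may have been hiding that corner, but I did not look at the picture, so this check proves nothing either way. The short plate looked unmoved in the pictures taken up to the grasp. No planned move went near it and no unexpected force showed, but I have no clear final view of it.
- **Smaller disagreement:** the gripper read about 42 mm on the 44 mm plate, yet the grip held steady throughout.

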